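# Set the dispenser cap to the right hole and tip the steel balls into the dish

### The arm

A 7-joint arm with a two-finger parallel gripper is mounted at the origin on a cart in front of the work surface, level with it; the furniture and walls round the work are solid. World frame = base frame: x ahead of the robot, y to its left, z up, the work surface at z = 0. Lengths are in m, angles in rad, forces in N, time in s.
With the tool pointing down it reaches from about 0.4 to 0.875 m from the base axis. Payload 19.3 kg.
Tool frame: the origin (TCP) lies where the fingers leave the gripper's body, on its centre line; the fingertips stand 73 mm ahead of it and the grasp point (between the pads) lies 54 mm ahead of it; y points along the fingers, z is the direction in which the jaws open and shut, and the axes are right-handed (so a half turn about y gives the same grasp; the last joint's range is limited). The gripper opens to 85 mm and grips with 20 to 120 N. Pads are 22 mm wide; open, the fingers measure 114 mm over their backs; the gripper's body (76 mm by 85 mm) begins 54 mm behind the grasp point. The pads swing forward as they close: fully open they stand 13 mm farther back than shut.
Start: joints at [-1.305, 0.521, -0.036, 1.599, 0.021, 1.021, -0.113], TCP at [0.206, 0.59, 0.304] pointing down, gripper open.
Joint ranges: [-2.91, 2.91], [-0.3, 2.13], [-1.5, 1.42], [0.17, 2.43], [-1.26, 4.41], [0.16, 1.93], [-2.52, 2.52]. Speed limits (rad/s): [1.89, 1.89, 2.39, 2.39, 3.01, 3.01, 3.01].

### API

Orientations are given as a rotation vector (axis times angle).
In Python, from workcell import * gives the robot as it stands.
- The arm moves only by the shell command python3 -m inch 'ROWS' [FORCE]. ROWS is JSON, a list of rows, each a list of 7 numbers: the finger opening in m, from 0 to 0.0854, then the shift along the tool's x, y, z in m, then the turn, a rotation vector about the tool's x, y, z in rad. A call has 1 to 12 rows; each row shifts and turns the commanded pose from where the row before left it, along the tool's axes as they then stand; what a row does not reach is not made up. A row lasts 1/12 s, in which the tool goes at most 41.7 mm and 7.16 degrees, less where a joint would pass 70% of its speed; a pose out of reach is approached as far as the arm can. A call with a gripper value outside its range is refused whole. The fingers move at their own pace and stop on an object; FORCE is the grip in N (left out, the last holds). Time passes only in rows, so rows that do not move let the fingers close. It gives the time, the measured TCP pose, the force and the opening at its end, in the units of the state.
- read_state(): the state, without advancing time (a new reading comes with each control period).
- camera(name): name is "side" or "top"; returns a dict with "img" (384x512x3 uint8, red, green, blue), "fx", "fy", "cx", "cy" (pixels), "xyz" and "attitude" of the camera in the world. Camera axes: x right, y up, looking along -z (the intrinsics and any distortion apply to the point x, -y, -z); pixel columns grow to the right and rows downward; lengths in m; the calibration is good to about 2 mm. A picture is of the moment at which its call begins. There is no depth.
- hand_in(): hands the job in, once; it reports no verdict.
The state is a dict: "clock": time; "qpos": joint angles; "dq": joint speeds; "tau": joint torques, N m; "eef_pos": TCP position; "orientation": TCP orientation; "contact_force": force on the tool from outside, world axes, zero at the start; "ft_torque": the same for the moment, N m; "gripper_width": finger opening in m.
Only numpy, scipy, OpenCV 4.12 (cv2) and the standard library are available. Lean on these libraries where they do the work, as an engineer would, in place of code of your own. Each camera call takes 0.05 s, during which the arm holds its last target.

### The job

The clear drum on the tipping stand holds two 12 mm steel balls. First turn its brass cap so that the middle-sized hole, the smallest one the balls can pass, is centred over the spout window at the pointer; then swing the drum over by its crank so that both balls run out into the white dish and stay there. Keep the cap on that hole, and set it before tipping.

Things in the scene. Friction and masses are not known exactly. Their poses are not given: they have to be found in the camera images.
- dispenser: Fixed tipping stand of dark steel, 124 mm along its x, 54 along its y; two cheeks carry a clear drum (86 mm across) with a brass cap on top. Origin on the bench under the drum's centre, z up; -y points to the pouring side, where the dish stands; -x is the crank's side. The drum's level trunnion axis runs along x, 100 mm above the origin.
- cap (a joint): Cap angle (rad), growing counter-clockwise from above, -1.6 to 2.9. The cap is an 88 mm disc with three holes, over a fixed dark lid with one spout window at the -y side, marked by a steel pointer. 0: window shut by a blank part; +1.257: 20 mm hole on the window; -1.257: 28 mm hole; +2.513: 8 mm hole. Starts at -0.2 to 0.75; stays where left (friction 0.05 N m).
- cap_knob (a point): On the axis of the round knurled brass knob in the cap's centre (also the drum's axis). Knob 22 mm across, 26 mm tall: its top lies 10 mm above this point, the disc's top face 16 mm below it. With the drum upright the point is 153 mm above the bench.
- tip (a joint): Angle (rad) of the drum about its trunnions: 0 = upright at a stop, as it starts; grows as the top goes over to the pouring side; 2.1 = the other stop, mouth slanting down into the dish. The balls run out down clear guides past about 1.7. Stays where left (friction 0.2 N m, some 3.5 N at the crank grip).
- crank_grip (a point): Centre of the crank's dark wooden grip, a round bar 12 mm thick, 44 long, along the dispenser's x, 91 mm to -x of the drum's centre, 60 mm from the trunnion axis; the crank arm is at its +x end. Drum upright: 52 mm to +y of the axis and 30 above it; it swings up over the top to 52 mm to -y and 30 above at tip 2.1. Fixed to the drum, so it turns in the fingers.
- dish: Round white enamel dish, 138 mm across, 28 mm high, inside 128 mm across with its floor 5 mm up; loose, origin at the centre of its underside. It stands on the bench at the pouring side, partly under the drum, where the balls fall.
- ball_0: polished steel ball, 12 mm across, origin at its centre; it starts loose on the floor of the clear drum, with the other one
- ball_1: polished steel ball, 12 mm across, origin at its centre; it starts loose on the floor of the clear drum, with the other one

How it is judged:
By the outcome, as a careful person would: the job done as asked, in the order asked, and still so for the second after the job is handed in, with the robot touching nothing.
It also fails if it takes over 58 s, if anything falls off the work surface, if the arm or the gripper's body presses on something with over 40 N, if the wrist force passes 120 N, or if a joint passes its speed limit or range.

## Working session

There is one attempt and no reset: what is moved stays moved. The work goes in short steps, Python scripts to look and compute and a shell command to move; the robot and the scene stay as the last step left them, time stands still between calls to the robot, and variables do not carry over. Pictures are saved under pics/ and viewed, and the job is handed in when it is done.

```bash
ls; mkdir -p pics
python3 - <<'E'
from workcell import *
import cv2
s=read_state();print({k:(v if not hasattr(v,'round') else v) for k,v in s.items()})
for n in("side","top"):
    c=camera(n);cv2.imwrite(f"pics/{n}0.png",cv2.cvtColor(c["img"],cv2.COLOR_RGB2BGR));print({k:v for k,v in c.items() if k!="img"})
E
```

```text
pics
{'clock': 0.0, 'qpos': array([-1.30523143,  0.52201308, -0.03631201,  1.59999235,  0.02121157,
        1.02111799, -0.11279725]), 'dq': array([ 0.00054959, -0.00071946, -0.00135144,  0.00033851,  0.00156577,
       -0.00120512,  0.00032544]), 'tau': array([-1.25390226e-03, -9.27109909e+01,  1.97912291e+00, -3.69929266e+01,
        1.78381690e-02,  8.03902483e-03, -1.94923011e-06]), 'eef_pos': array([0.20588818, 0.58984493, 0.30333205]), 'orientation': array([-1.55583199,  0.26361078, -0.26346527]), 'contact_force': array([ 0.84755107, -0.6929524 , -0.85777656]), 'ft_torque': array([0.01908908, 0.02689678, 0.03135434]), 'gripper_width': 0.0856005669465984}
{'fx': 467.5292742926609, 'fy': 467.5292742926609, 'cx': 251.98136158109116, 'cy': 192.92453860111323, 'xyz': array([ 0.21900315, -0.71677343,  0.58567567]), 'attitude': array([ 0.93614098, -0.3153564 , -0.56506753])}
{'fx': 381.32365509479155, 'fy': 381.32365509479155, 'cx': 253.67893033660727, 'cy': 196.20110541689493, 'xyz': array([ 0.54194596, -0.13260879,  0.97792628]), 'attitude': array([ 0.06056916, -0.09010107, -1.54576044])}
```

View pics/side0.png

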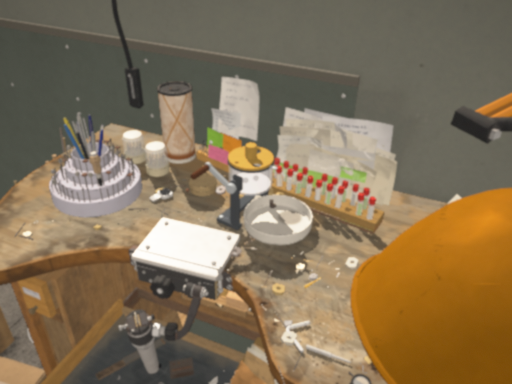

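View pics/top0.png

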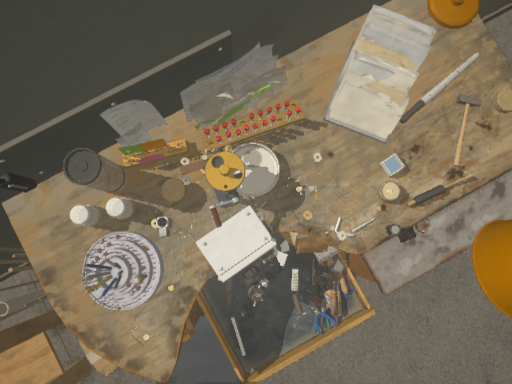

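The dispenser stands at about (225,170) in the top view and (250,165) in the side view. I'll zoom in on both.

```bash
cat > h.py <<'E'
from workcell import *
import cv2, numpy as np
from scipy.spatial.transform import Rotation as R
def ray(c,u,v):
    d=np.array([(u-c["cx"])/c["fx"],-(v-c["cy"])/c["fy"],-1.0]);return R.from_rotvec(c["attitude"]).apply(d)
def onz(c,u,v,z):
    d=ray(c,u,v);return c["xyz"]+d*(z-c["xyz"][2])/d[2]
def proj(c,p):
    q=R.from_rotvec(c["attitude"]).inv().apply(np.atleast_2d(p)-c["xyz"])
    return np.c_[c["cx"]+c["fx"]*q[:,0]/-q[:,2], c["cy"]-c["fy"]*q[:,1]/-q[:,2]]
def tri(c1,p1,c2,p2):
    A=[];b=[]
    for c,p in((c1,p1),(c2,p2)):
        d=ray(c,*p);d/=np.linalg.norm(d);M=np.eye(3)-np.outer(d,d);A.append(M);b.append(M@c["xyz"])
    return np.linalg.lstsq(np.vstack(A),np.hstack(b),rcond=None)[0]
def crop(c,x0,y0,x1,y1,k,name):
    im=cv2.cvtColor(c["img"],cv2.COLOR_RGB2BGR)[y0:y1,x0:x1];cv2.imwrite("pics/"+name,cv2.resize(im,None,fx=k,fy=k,interpolation=cv2.INTER_CUBIC))
E
python3 - <<'E'
from h import *
c=camera("top");crop(c,165,125,295,245,5,"t1.png")
m=cv2.inRange(cv2.cvtColor(c["img"],cv2.COLOR_RGB2HSV)[130:215,195:260],(15,150,100),(30,255,255));print(cv2.countNonZero(m))
cn=max(cv2.findContours(m,0,1)[0],key=cv2.contourArea);h=cv2.convexHull(cn)+np.array([195,130]);e=cv2.fitEllipse(h);print(e)
print(onz(c,*e[0],0.137))
c=camera("side");crop(c,180,130,330,250,5,"s1.png")
m=cv2.inRange(cv2.cvtColor(c["img"],cv2.COLOR_RGB2HSV)[130:185,215:285],(15,150,80),(30,255,255))
cn=max(cv2.findContours(m,0,1)[0],key=cv2.contourArea);h=cv2.convexHull(cn)+np.array([215,130]);e=cv2.fitEllipse(h);print(e)
print(onz(c,*e[0],0.137))
E
```

```text
882
((224.5266571044922, 170.71841430664062), (38.083839416503906, 38.55255126953125), 97.98284912109375)
[ 0.67870888 -0.08135248  0.137     ]
((244.85589599609375, 152.73333740234375), (31.504375457763672, 56.32661437988281), 110.32212829589844)
[ 0.67864285 -0.0637316   0.137     ]
```

View pics/t1.png

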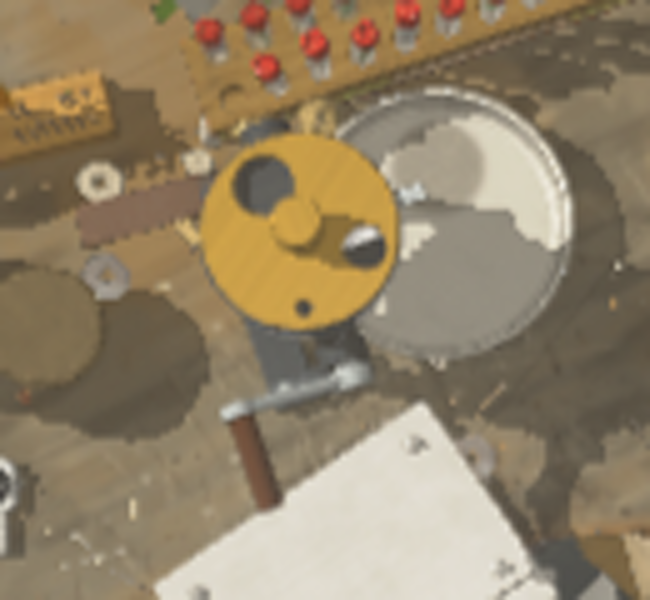

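View pics/s1.png

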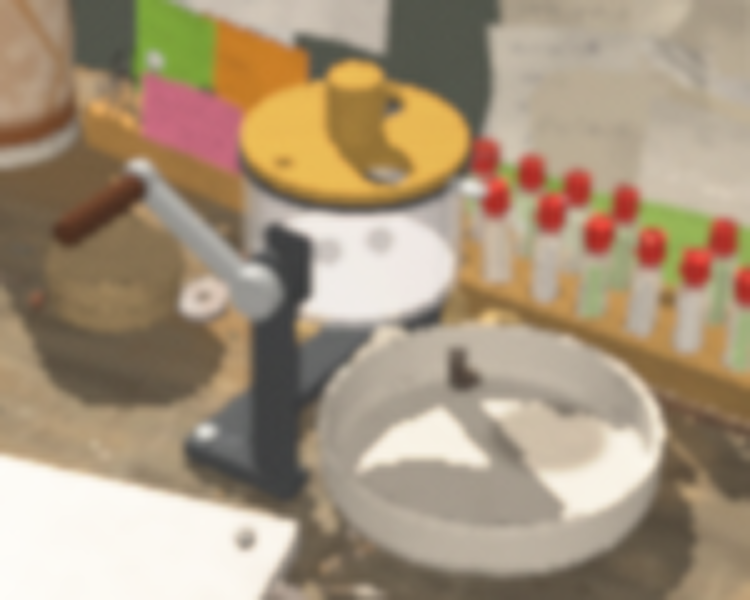

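Run:
```python
from h import *
t=camera("top");s=camera("side")
print("knobpt? top knob tri",tri(t,(165+297/5,125+220/5),s,(180+357/5,130+75/5)))
print("box corner",tri(t,(165+418/5,125+405/5),s,(180+298/5,130+522/5)))
print("hang",tri(t,(15,182),s,(134,85)))
print("lamp top",tri(t,(85,165),s,(174,89)))
print("lamp rim hi",tri(t,(97,170),s,(174,89)))
print("pens",tri(t,(90,275),s,(67,122)))
print("grip ends",tri(t,(165+237/5,125+418/5),s,(180+137/5,130+185/5)),tri(t,(165+270/5,125+502/5),s,(180+65/5,130+232/5)))
C=onz(t,224.5,170.7,.137)
P=onz(t,165+410/5,125+190/5,.135)
P2=onz(s,180+472/5,130+186/5,.13)
print("C",C,"pointer",P,P2)
print(np.degrees([np.arctan2(*(p-C)[1::-1]) for p in(P,P2)]))
for n,(u,v) in {"20":(364,246),"8":(303,307),"28":(263,184)}.items():
    H=onz(t,165+u/5,125+v/5,.136);print(n,H,np.degrees(np.arctan2(*(H-C)[1::-1])),np.linalg.norm(H-C))
# dish rim
im=cv2.cvtColor(t["img"],cv2.COLOR_RGB2BGR)
D=onz(t,165+455/5,125+222/5,.028);print("dish",D,np.degrees(np.arctan2(*(D-C)[1::-1])))
st=read_state();print(R.from_rotvec(st["orientation"]).as_matrix().round(3))
```

```text
knobpt? top knob tri [ 0.67906433 -0.08298284  0.16244741]
box corner [ 0.6120127  -0.13865511  0.01303126]
hang [0.64168463 0.37452109 0.14114835]
lamp top [0.67489108 0.21107272 0.17736728]
lamp rim hi [0.66165263 0.18084397 0.19033115]
pens [0.43501557 0.1958618  0.16338005]
grip ends [ 0.59537059 -0.05725864  0.12950735] [ 0.55727105 -0.07245342  0.13014005]
C [ 0.67874879 -0.08129197  0.137     ] pointer [ 0.69780859 -0.13094335  0.135     ] [ 0.70011493 -0.13041495  0.13      ]
[-68.99957259 -66.4932622 ]
20 [ 0.67179622 -0.11106518  0.136     ] -103.14402256359892 0.030590561257610515
8 [ 0.64373606 -0.08472911  0.136     ] -174.3933315415997 0.035195237864166916
28 [ 0.69860386 -0.06523997  0.136     ] 38.954093600787054 0.02555171991454155
dish [ 0.70185468 -0.15380424  0.028     ] -72.32562174651163
[[ 0.944 -0.     0.329]
 [-0.329 -0.     0.944]
 [ 0.    -1.    -0.   ]]
```

Measurements agree: the knob is at (0.679, -0.082), the dispenser yaw is about 22°, and the cap needs about +35°. First I'll rise, then travel.

```bash
python3 -m inch '[[0.05,0,-0.03,0,0,0,0],[0.05,0,-0.03,0,0,0,0],[0.05,0,-0.02,0,0,0,0],[0.05,0.028,0,-0.02,0,0,0],[0.05,0.028,0,-0.02,0,0,0],[0.05,0.028,0,-0.02,0,0,0],[0.05,0.028,0,-0.02,0,0,0],[0.05,0.028,0,-0.02,0,0,0],[0.05,0.028,0,-0.02,0,0,0],[0.05,0.028,0,-0.02,0,0,0],[0.05,0.028,0,-0.02,0,0,0],[0.05,0.028,0,-0.02,0,0,0]]' 40
python3 -m inch '[[0.05,0.028,0,-0.02,0,0,0],[0.05,0.028,0,-0.02,0,0,0],[0.05,0.028,0,-0.02,0,0,0],[0.05,0.028,0,-0.02,0,0,0],[0.05,0.028,0,-0.02,0,0,0],[0.05,0.028,0,-0.02,0,0,0],[0.05,0.028,0,-0.02,0,0,0],[0.05,0.028,0,-0.02,0,0,0],[0.05,0.028,0,-0.02,0,0,0],[0.05,0.028,0,-0.02,0,0,0],[0.05,0.028,0,-0.02,0,0,0],[0.05,0,0,0,0,0,0]]'
python3 -c "
from h import *
s=read_state();print(s['qpos'])"
```

```text
clock: 1.3
eef_pos: [0.3852, 0.3355, 0.3841]
orientation: [-1.554, 0.263, -0.264]
contact_force: [0.6, -0.1, -1.0]
gripper_width: 0.0498
clock: 2.3
eef_pos: [0.605, 0.0216, 0.3836]
orientation: [-1.557, 0.268, -0.27]
contact_force: [-0.1, -0.7, 0.4]
gripper_width: 0.05
[-0.30603397  0.42795787  0.24706539  1.565337   -0.10756492  1.16148741
  1.19105307]
```

```bash
python3 -m inch '[[0.05,0.026,0,-0.0185,0,0,0],[0.05,0.026,0,-0.0185,0,0,0],[0.05,0.026,0,-0.0185,0,0,0],[0.05,0.026,0,-0.0185,0,0,0],[0.05,0,0,0,0,0.12,0],[0.05,0,0,0,0,0.12,0],[0.05,0,0,0,0,0.12,0],[0.05,0,0,0,0,0.12,0],[0.05,0,0,0,0,0.12,0],[0.05,0,0,0,0,0.12,0],[0.05,0,0,0,0,0.12,0],[0.05,0,0,0,0,0.12,0]]'
python3 -m inch '[[0.05,0,0,0,0,0.12,0],[0.05,0,0,0,0,0.12,0],[0.05,0,0,0,0,0.12,0],[0.05,0,0,0,0,0.12,0],[0.05,0,0,0,0,0.12,0],[0.05,0,0,0,0,0.12,0],[0.05,0,0,0,0,0.12,0],[0.05,0,0,0,0,0.12,0],[0.05,0,0,0,0,0.12,0],[0.05,0,0,0,0,0.12,0],[0.05,0,0,0,0,0.12,0],[0.05,0,0,0,0,0.026,0]]'
cat > where.py <<'E'
from h import *
import sys
s=read_state();M=R.from_rotvec(s['orientation']).as_matrix()
print('q',s['qpos'].round(2),'grip',s['gripper_width'].round(4));print('yaw z',np.degrees(np.arctan2(M[1,2],M[0,2])),'tilt',M[:,1].round(3))
if len(sys.argv)>3:
    d=np.array([float(a) for a in sys.argv[1:4]])-s['eef_pos'];print('err world',d.round(4),'tool',(M.T@d).round(4))
E
python3 where.py 0.679 -0.082 0.214
```

```text
clock: 3.3
eef_pos: [0.6766, -0.0761, 0.3838]
orientation: [-1.325, 1.009, -1.009]
contact_force: [0.4, 0.8, -0.4]
gripper_width: 0.0501
clock: 4.3
eef_pos: [0.6767, -0.0759, 0.3836]
orientation: [-0.491, 1.945, -1.945]
contact_force: [0.2, 0.9, -0.3]
gripper_width: 0.0504Traceback (most recent call last):
  File "where.py", line 4, in <module>
    print('q',s['qpos'].round(2),'grip',s['gripper_width'].round(4));print('yaw z',np.degrees(np.arctan2(M[1,2],M[0,2])),'tilt',M[:,1].round(3))
                                        ^^^^^^^^^^^^^^^^^^^^^^^^
AttributeError: 'float' object has no attribute 'round'
```

```bash
sed -i "s/s\['gripper_width'\].round(4)/s['gripper_width']/" where.py
python3 where.py 0.679 -0.082 0.214; python3 -c "
from h import *
c=camera('top');crop(c,165,125,295,245,5,'t2.png');c=camera('side');crop(c,180,30,330,250,3,'s2.png')"
```

```text
q [-0.43  0.69  0.83  1.36 -0.5   1.31 -0.66] grip 0.050388039298158854
yaw z -61.709350114616555 tilt [-0. -0. -1.]
err world [ 0.0023 -0.0061 -0.1696] tool [0.0008 0.1696 0.0064]
```

View pics/s2.png

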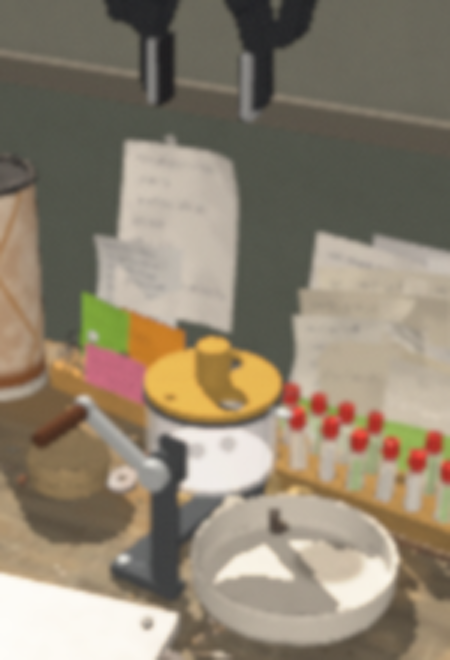

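The open fingers hang above the knob, with tips at (155,100) and (250,115) in the crop. Nothing is in the way, so I'll correct laterally and descend.

```bash
python3 -m inch '[[0.05,0.001,0.03,0.006,0,0,0],[0.05,0,0.03,0,0,0,0],[0.05,0,0.03,0,0,0,0],[0.05,0,0.03,0,0,0,0],[0.05,0,0,0,0,0,0],[0.05,0,0,0,0,0,0]]'
python3 where.py 0.679 -0.082 0.214; python3 -c "
from h import *
c=camera('side');crop(c,180,80,330,200,5,'s3.png')"
```

```text
clock: 4.9
eef_pos: [0.6784, -0.082, 0.2637]
orientation: [-0.5, 1.941, -1.94]
contact_force: [1.7, 0.4, 1.0]
gripper_width: 0.0502
q [-0.39  0.79  0.76  1.49 -0.58  1.09 -0.58] grip 0.05023957361385541
yaw z -61.225596199865315 tilt [-0.002  0.    -1.   ]
err world [ 0.0006  0.     -0.0497] tool [-0.0006  0.0497  0.0003]
```

View pics/s3.png

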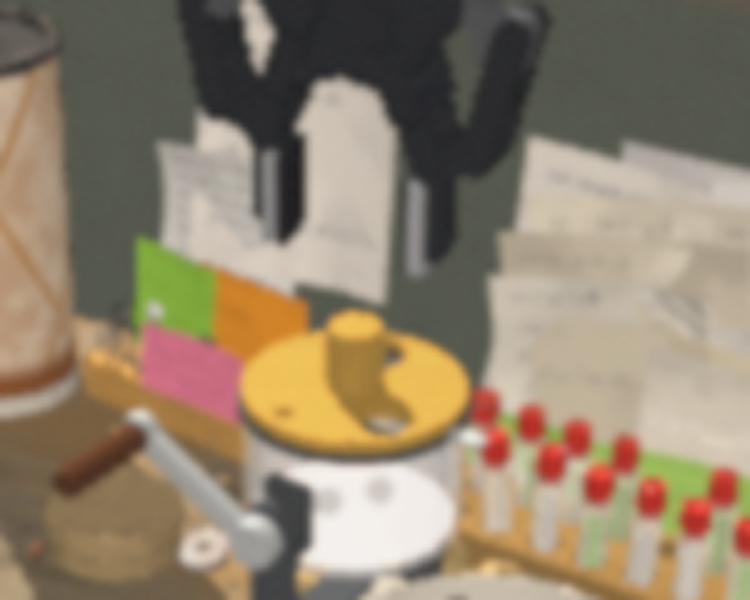

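The knob, at (355,325) in the crop, is centred between the fingers. I'll go down and close.

```bash
python3 -m inch '[[0.05,0,0.02,0,0,0,0],[0.05,0,0.02,0,0,0,0],[0.05,0,0.007,0,0,0,0],[0.05,0,0,0,0,0,0],[0.015,0,0,0,0,0,0],[0.015,0,0,0,0,0,0],[0.015,0,0,0,0,0,0],[0.015,0,0,0,0,0,0],[0.015,0,0,0,0,0,0]]' 50
python3 where.py 0.679 -0.082 0.216;python3 -c "
from h import *
c=camera('side');crop(c,180,80,330,200,5,'s4.png')"
```

```text
clock: 5.7
eef_pos: [0.6792, -0.0822, 0.2188]
orientation: [-0.493, 1.94, -1.941]
contact_force: [-2.3, 1.0, 9.6]
gripper_width: 0.0201
q [-0.38  0.83  0.72  1.53 -0.61  1.02 -0.56] grip 0.020070316060598416
yaw z -61.35293569105839 tilt [ 0.002  0.    -1.   ]
err world [-0.0002  0.0002 -0.0028] tool [ 0.0001  0.0028 -0.0003]
```

View pics/s4.png

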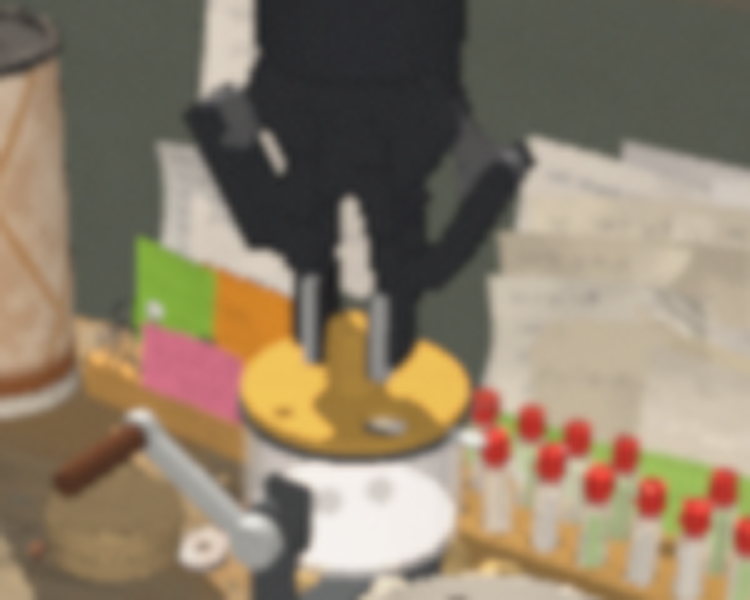

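Gripped (20 mm pad gap). There's a slight push from the disc, so I'll ease up 2 mm and turn +35°.

```bash
python3 -m inch '[[0.015,0,-0.002,0,0,0,0],[0.015,0,0,0,0,-0.1,0],[0.015,0,0,0,0,-0.1,0],[0.015,0,0,0,0,-0.1,0],[0.015,0,0,0,0,-0.1,0],[0.015,0,0,0,0,-0.1,0],[0.015,0,0,0,0,-0.1,0],[0.015,0,0,0,0,-0.008,0],[0.015,0,0,0,0,0,0],[0.015,0,0,0,0,0,0]]'
python3 where.py 0.679 -0.082 0.216;python3 -c "
from h import *
c=camera('side');crop(c,180,80,330,200,5,'s5.png')"
```

```text
clock: 6.58
eef_pos: [0.6795, -0.0824, 0.2192]
orientation: [-0.952, 1.539, -1.543]
contact_force: [10.4, -3.9, -14.9]
gripper_width: 0.0197
q [-0.3   0.78  0.57  1.52 -0.48  0.97 -0.06] grip 0.019725990055417454
yaw z -26.5249280772514 tilt [ 0.002 -0.001 -1.   ]
err world [-0.0005  0.0004 -0.0032] tool [-0.0002  0.0032 -0.0006]
```

View pics/s5.png

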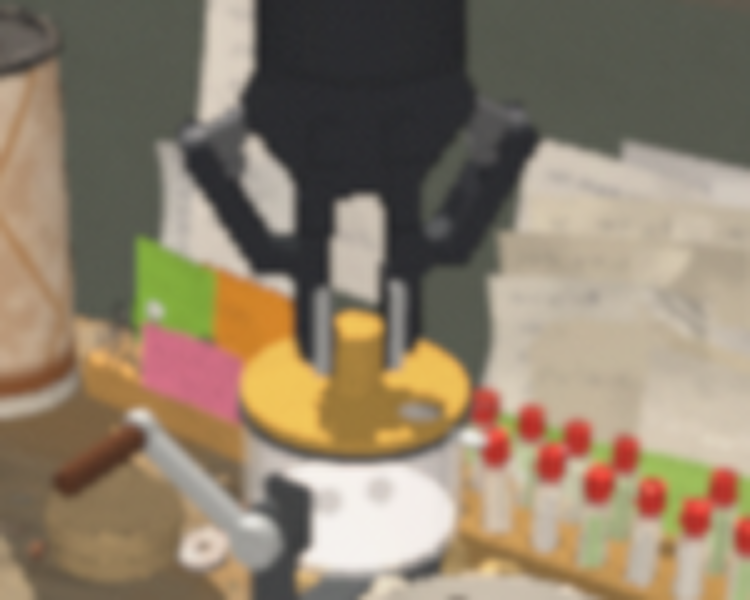

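```bash
python3 -m inch '[[0.05,0,0,0,0,0,0],[0.05,0,0,0,0,0,0],[0.05,0,0,0,0,0,0],[0.05,0,-0.02,0,0,0,0],[0.05,0,-0.03,0,0,0,0],[0.05,0,-0.03,0,0,0,0],[0.05,0,-0.03,0,0,0,0],[0.05,0,-0.03,0,0,0,0],[0.05,0,0,0,0,0,0]]'
python3 where.py 0.53 0.08 0.36
```

```text
clock: 7.38
eef_pos: [0.6797, -0.0829, 0.3654]
orientation: [-0.947, 1.536, -1.544]
contact_force: [1.5, -0.7, 0.2]
gripper_width: 0.05
q [-0.34  0.65  0.65  1.38 -0.4   1.24 -0.12] grip 0.04998755182686842
yaw z -26.545314881775624 tilt [ 0.008 -0.001 -1.   ]
err world [-0.1497  0.1629 -0.0054] tool [-0.0788  0.0041 -0.2068]
```

```bash
python3 -m inch '[[0.05,-0.0115,0,-0.0295,0,0,0],[0.05,-0.0115,0,-0.0295,0,0,0],[0.05,-0.0115,0,-0.0295,0,0,0],[0.05,-0.0115,0,-0.0295,0,0,0],[0.05,-0.0115,0,-0.0295,0,0,0],[0.05,-0.0115,0,-0.0295,0,0,0],[0.05,-0.0115,0,-0.0295,0,0,0],[0.05,0,0,0,0,0,0]]'
cat > cap.py <<'E'
from h import *
import sys
t=camera("top");crop(t,195,140,255,200,10,sys.argv[1])
hsv=cv2.cvtColor(t["img"],cv2.COLOR_RGB2HSV)
m=cv2.inRange(hsv,(15,120,50),(32,255,255));m[:,:195]=0;m[:,255:]=0;m[:140]=0;m[200:]=0
m=cv2.morphologyEx(m,cv2.MORPH_OPEN,np.ones((3,3),np.uint8))
cn=max(cv2.findContours(m,0,1)[0],key=cv2.contourArea);hl=cv2.convexHull(cn);e=cv2.fitEllipse(hl);print(e)
C=onz(t,*e[0],.137);print("C",C)
f=np.zeros_like(m);cv2.fillPoly(f,[hl],255);hol=cv2.erode(f,np.ones((3,3),np.uint8))&~m
n,l,st,ce=cv2.connectedComponentsWithStats(hol)
for i in range(1,n):
    if st[i,4]>3:
        H=onz(t,*ce[i],.136);print(st[i],ce[i].round(1),"ang",np.degrees(np.arctan2(*(H-C)[1::-1])).round(1),"r",np.linalg.norm(H-C).round(4))
E
python3 cap.py t3.png
```

```text
clock: 8.05
eef_pos: [0.5269, 0.0867, 0.3589]
orientation: [-0.957, 1.541, -1.535]
contact_force: [0.3, 1.5, 0.1]
gripper_width: 0.0502
((224.5167999267578, 170.5896759033203), (39.15556335449219, 39.34659194946289), 143.9633331298828)
C [ 0.67899807 -0.08132185  0.137     ]
[207 162  13  12 119] [213.1 167.2] ang 74.7 r 0.0267
[233 162  10  10  73] [237.4 166.2] ang -69.1 r 0.0303
[233 182   3   3   8] [234.1 182.9] ang -140.6 r 0.0348
```

View pics/t3.png

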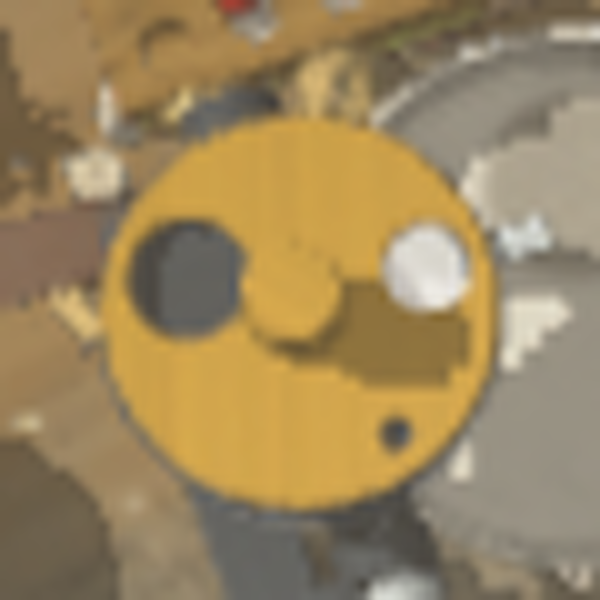

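Run:
```python
from h import *
t=camera("top");s=camera("side");C=np.array([.679,-.0815,.137])
im=t["img"][155:172,243:255].astype(int);print(im.min(2))
crop(s,250,145,290,185,14,"p1.png")
```

```text
[[139 148 145 144 142 142 143 143 144 144 144 146]
 [171 152 144 143 143 141 142 143 144 143 144 144]
 [166 149 143 143 142 142 143 143 142 142 144 144]
 [164 148 143 142 141 142 143 144 144 144 142 143]
 [163 147 142 142 141 142 144 145 143 143 142 142]
 [164 149 144 144 142 143 145 144 143 142 144 144]
 [160 154 145 137 147 169 144 142 143 142 144 145]
 [148 146 171 154 172 213 156 141 144 144 144 144]
 [ 88 115 208 204 199 201 186 142 141 145 143 142]
 [ 74 121 175 198 187 187 183 120 127 133 132 142]
 [ 75 108 128 175 136 105  99  99  99  99  98 128]
 [ 75  94 115 121 115 108 105 104 102 102 103 105]
 [ 75  82 123 127 125 120 117 115 112 111 111 114]
 [ 75  75 118 129 129 128 128 127 124 123 123 124]
 [ 76  74 123 150 153 154 154 155 135 130 130 130]
 [ 77  75 151 190 195 196 197 197 163 136 130 131]
 [ 78  73 152 189 195 196 198 198 184 142 131 131]]
```

View pics/p1.png

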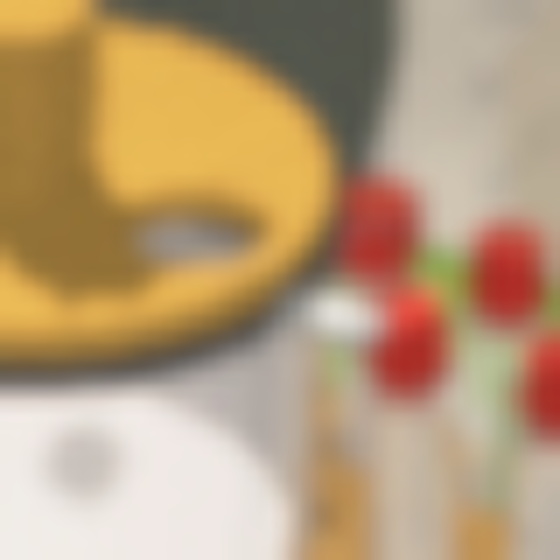

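Run:
```python
from h import *
t=camera("top");s=camera("side");C=np.array([.679,-.0815,.137])
P=tri(t,(247.1,163.3),s,(274.6-.5,167.5-.5));print(P,np.degrees(np.arctan2(*(P-C)[1::-1])))
for z in(.120,.125,.13):
  P=onz(t,247.1,163.3,z);print(P,np.degrees(np.arctan2(*(P-C)[1::-1])))
# dish centre: bright/low saturation rim ellipse from the two views
G=np.array([[.59537059,-.05725864],[.55727105,-.07245342]]);g=G.mean(0)
for a in(20,21,22,23,24):
  r=np.radians(a);x=np.array([np.cos(r),np.sin(r)]);y=np.array([-x[1],x[0]]);print(a,C[:2]-.091*x+.052*y-g)
```

```text
[ 0.69808666 -0.13138636  0.13155525] -69.06301079156185
[ 0.69989579 -0.13115839  0.12      ] -67.17909798049823
[ 0.69897525 -0.13116684  0.125     ] -68.0907549202828
[ 0.69805472 -0.1311753   0.13      ] -69.01391382911969
20 [-0.0006179   0.00109621]
21 [-0.00091177 -0.00070927]
22 [-0.00117409 -0.00251961]
23 [-0.00140478 -0.00433425]
24 [-0.00160376 -0.00615264]
```

Pointer bearing is -69.1° and the hole's is about -69.0°, so the cap is set. Next is the crank: turn the jaws across the grip and approach.

```bash
python3 -m inch '[[0.05,0,0,0,0,0.106,0],[0.05,0,0,0,0,0.106,0],[0.05,0,0,0,0,0.106,0],[0.05,0,0,0,0,0.106,0],[0.05,0,0,0,0,0.106,0],[0.05,0,0,0,0,0.106,0],[0.05,0,0,0,0,0.106,0],[0.05,0,0,0,0,0,0]]'
python3 where.py 0.576 -0.0655 0.184
```

```text
clock: 8.97
eef_pos: [0.5303, 0.0813, 0.3587]
orientation: [-0.368, 2.025, -2.027]
contact_force: [1.2, -0.7, -0.3]
gripper_width: 0.0499
q [-0.9   0.45  0.9   1.8  -0.4   1.09 -1.07] grip 0.04988697548737891
yaw z -69.44726355538248 tilt [-0.    -0.001 -1.   ]
err world [ 0.0457 -0.1468 -0.1747] tool [0.0087 0.1749 0.1533]
```

```bash
python3 -m inch '[[0.05,0.0017,0,0.0306,0,0,0],[0.05,0.0017,0,0.0306,0,0,0],[0.05,0.0017,0,0.0306,0,0,0],[0.05,0.0017,0,0.0306,0,0,0],[0.05,0.0017,0,0.0306,0,0,0],[0.05,0,0.03,0,0,0,0],[0.05,0,0.03,0,0,0,0],[0.05,0,0.03,0,0,0,0],[0.05,0,0.025,0,0,0,0],[0.05,0,0,0,0,0,0],[0.05,0,0,0,0,0,0]]'
python3 where.py 0.576 -0.0655 0.184;python3 -c "
from h import *
c=camera('side');crop(c,150,80,300,200,5,'s6.png')
c=camera('top');crop(c,165,125,295,245,5,'t6.png')"
```

```text
clock: 9.88
eef_pos: [0.5765, -0.0645, 0.2438]
orientation: [-0.377, 2.022, -2.022]
contact_force: [1.2, -0.8, 1.1]
gripper_width: 0.0498
q [-0.49  0.65  0.75  1.81 -0.55  0.91 -0.69] grip 0.04983104443118609
yaw z -68.97825580521565 tilt [-0.002 -0.001 -1.   ]
err world [-0.0005 -0.001  -0.0598] tool [0.0007 0.0598 0.0007]
```

View pics/s6.png

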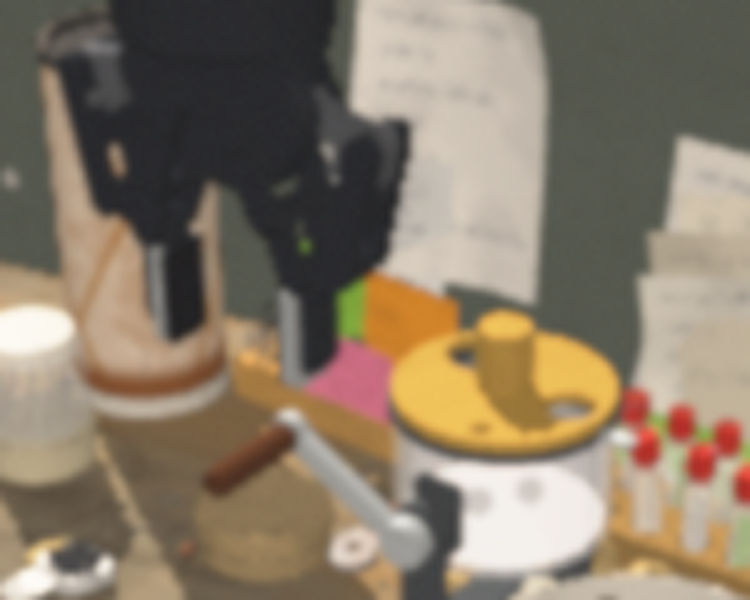

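View pics/t6.png

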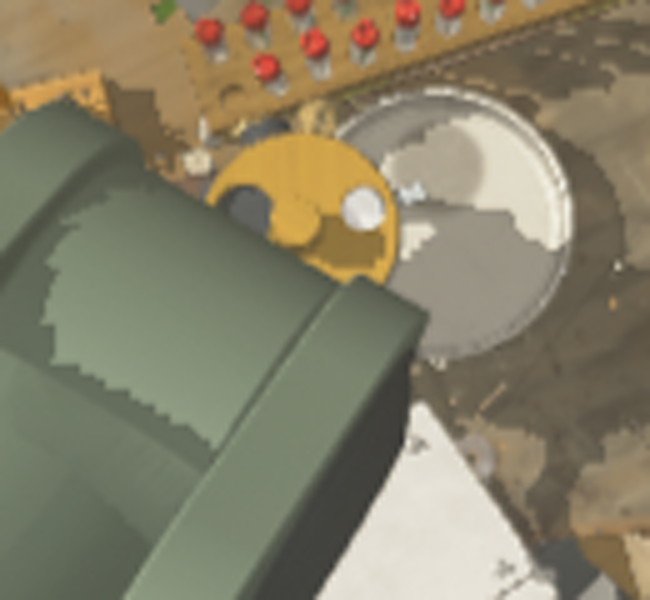

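```bash
python3 -m inch '[[0.05,0,0.02,0,0,0,0],[0.05,0,0.02,0,0,0,0],[0.05,0,0.018,0,0,0,0],[0.05,0,0,0,0,0,0],[0.05,0,0,0,0,0,0]]' 30
python3 where.py 0.576 -0.0655 0.184;python3 -c "
from h import *
c=camera('side');crop(c,150,80,300,200,5,'s7.png')"
```

```text
clock: 10.4
eef_pos: [0.5771, -0.0639, 0.1871]
orientation: [-0.373, 2.021, -2.022]
contact_force: [0.5, -0.4, 0.6]
gripper_width: 0.0499
q [-0.45  0.72  0.69  1.84 -0.62  0.8  -0.64] grip 0.04993871246868904
yaw z -69.0185854457646 tilt [ 0.001 -0.    -1.   ]
err world [-0.0011 -0.0016 -0.0031] tool [0.0016 0.0031 0.0011]
```

View pics/s7.png

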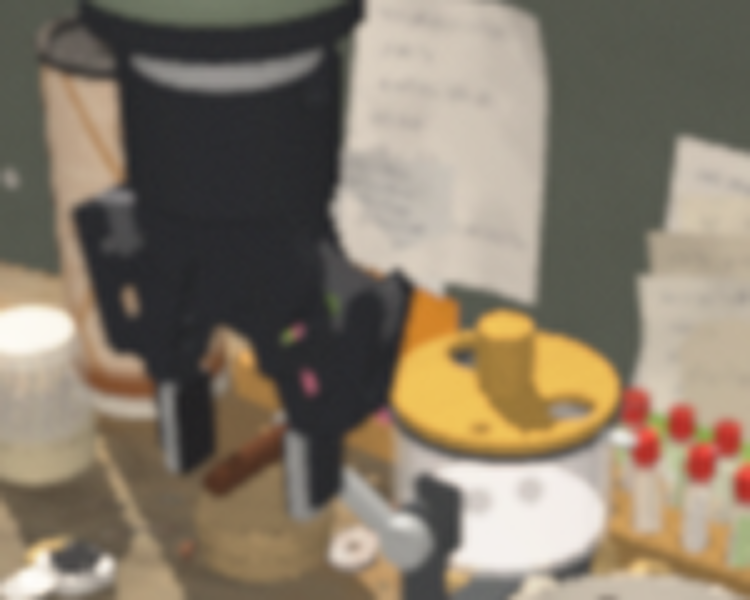

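The grip bar lies between the two fingers. Closing.

```bash
python3 -m inch '[[0.05,0.001,0.002,0.001,0,0,0],[0.006,0,0,0,0,0,0],[0.006,0,0,0,0,0,0],[0.006,0,0,0,0,0,0],[0.006,0,0,0,0,0,0],[0.006,0,0,0,0,0,0],[0.006,0,0,0,0,0,0]]' 30
python3 where.py 0.576 -0.0655 0.184
```

```text
clock: 11.03
eef_pos: [0.5763, -0.065, 0.1844]
orientation: [-0.373, 2.022, -2.022]
contact_force: [-0.9, 0.2, 6.4]
gripper_width: 0.011
q [-0.44  0.72  0.68  1.85 -0.62  0.8  -0.64] grip 0.010985717347009032
yaw z -69.04440375939717 tilt [ 0.001  0.    -1.   ]
err world [-0.0003 -0.0005 -0.0004] tool [0.0004 0.0004 0.0003]
```

```bash
python3 -m inch '[[0.006,0,-0.0044,0.0028,0,0,0],[0.006,0,-0.0042,0.0032,0,0,0],[0.006,0,-0.0038,0.0036,0,0,0],[0.006,0,-0.0036,0.0038,0,0,0],[0.006,0,-0.0031,0.0042,0,0,0],[0.006,0,-0.0029,0.0044,0,0,0],[0.006,0,-0.0024,0.0047,0,0,0],[0.006,0,-0.002,0.0048,0,0,0],[0.006,0,-0.0016,0.005,0,0,0],[0.006,0,-0.0011,0.0051,0,0,0],[0.006,0,-0.0007,0.0052,0,0,0],[0.006,0,-0.0002,0.0052,0,0,0]]'
python3 where.py 0.5950 -0.1140 0.2145;python3 -c "
from h import *
c=camera('side');crop(c,150,80,300,200,5,'s8.png')"
```

```text
clock: 12.03
eef_pos: [0.5946, -0.1131, 0.2146]
orientation: [-0.375, 2.023, -2.02]
contact_force: [-3.9, 6.3, 3.7]
gripper_width: 0.0108
q [-0.37  0.72  0.71  1.76 -0.59  0.89 -0.6 ] grip 0.010758618024328048
yaw z -69.0116863666163 tilt [-0.     0.002 -1.   ]
err world [ 0.0004 -0.0009 -0.0001] tool [-0.      0.0001  0.001 ]
```

View pics/s8.png

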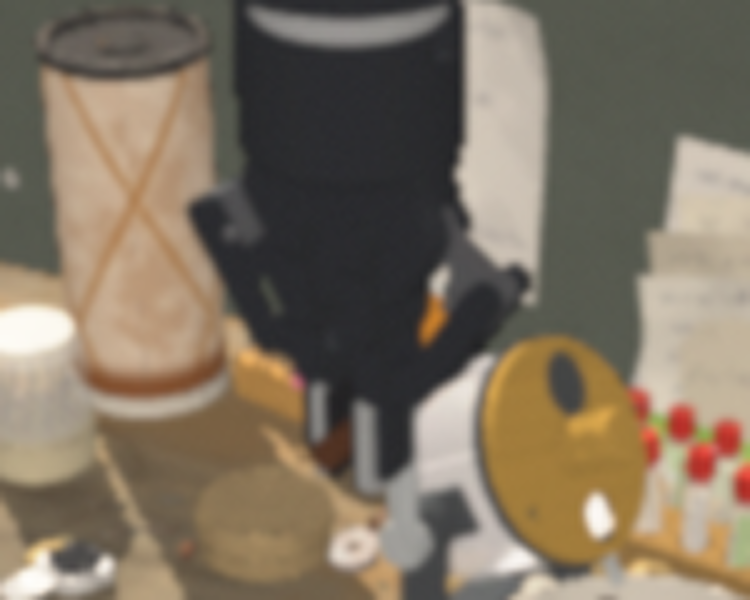

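The drum is about 60° over and the crank is still held. Now the rest of the swing.

```bash
python3 -m inch '[[0.006,0,0.0002,0.0052,0,0,0],[0.006,0,0.0007,0.0052,0,0,0],[0.006,0,0.0011,0.0051,0,0,0],[0.006,0,0.0016,0.005,0,0,0],[0.006,0,0.002,0.0048,0,0,0],[0.006,0,0.0024,0.0047,0,0,0],[0.006,0,0.0029,0.0044,0,0,0],[0.006,0,0.0031,0.0042,0,0,0],[0.006,0,0.0036,0.0038,0,0,0],[0.006,0,0.0038,0.0036,0,0,0],[0.006,0,0.0042,0.0032,0,0,0],[0.006,0,0.0044,0.0028,0,0,0]]'
python3 -m inch '[[0.006,0,0,0,0,0,0],[0.006,0,0,0,0,0,0],[0.006,0,0,0,0,0,0],[0.006,0,0,0,0,0,0],[0.006,0,0,0,0,0,0],[0.006,0,0,0,0,0,0],[0.006,0,0,0,0,0,0],[0.006,0,0,0,0,0,0],[0.006,0,0,0,0,0,0],[0.006,0,0,0,0,0,0],[0.006,0,0,0,0,0,0],[0.006,0,0,0,0,0,0]]'
python3 where.py 0.6136 -0.1625 0.1845;python3 -c "
from h import *
c=camera('side');crop(c,190,130,340,250,5,'s9.png')
c=camera('top');crop(c,165,125,295,245,5,'t9.png')"
```

```text
clock: 13.08
eef_pos: [0.6132, -0.1618, 0.1842]
orientation: [-0.375, 2.023, -2.02]
contact_force: [-3.0, 8.0, 2.7]
gripper_width: 0.0106
clock: 14.08
eef_pos: [0.6132, -0.1619, 0.184]
orientation: [-0.374, 2.022, -2.021]
contact_force: [0.3, 6.4, -1.9]
gripper_width: 0.011
q [-0.25  0.79  0.67  1.69 -0.61  0.88 -0.53] grip 0.011019441882048123
yaw z -69.03528614844929 tilt [-0.  0. -1.]
err world [ 0.0004 -0.0006  0.0005] tool [-0.0001 -0.0005  0.0007]
```

View pics/s9.png

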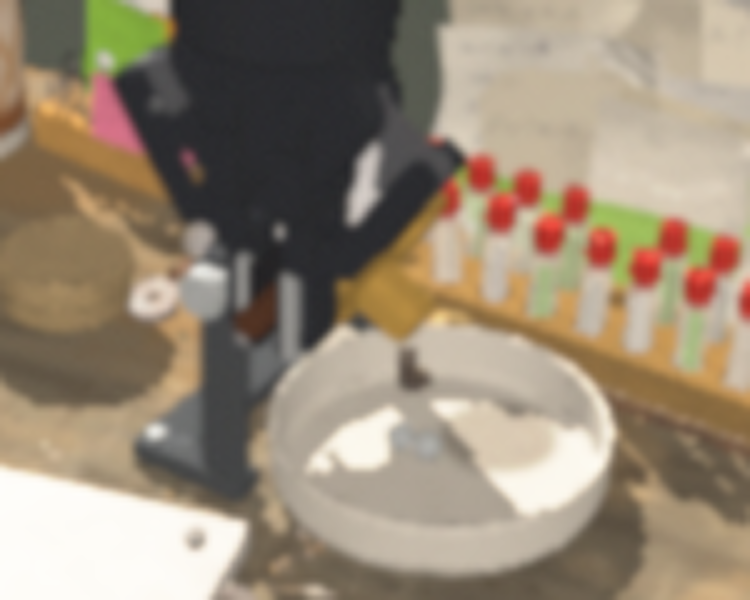

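View pics/t9.png

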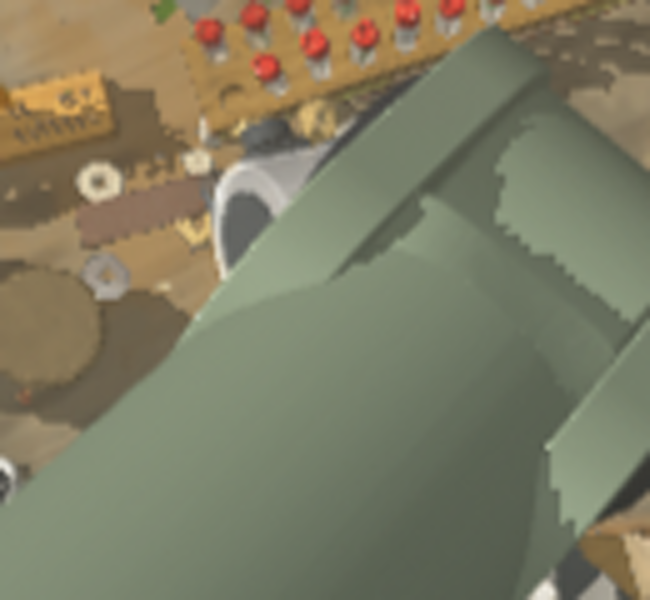

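Both balls lie in the dish, near (405,440) and (430,442) in the crop. Release and retreat upward.

```bash
python3 -m inch '[[0.04,0,0,0,0,0,0],[0.04,0,0,0,0,0,0],[0.04,0,0,0,0,0,0],[0.04,0,-0.02,0,0,0,0],[0.04,0,-0.03,0,0,0,0],[0.04,0,-0.03,0,0,0,0],[0.04,0,-0.03,0,0,0,0],[0.04,0,-0.03,0,0,0,0],[0.04,0,-0.02,0,0,0,0],[0.04,0,0,0,0,0,0]]'
python3 -m inch '[[0.04,0,0,-0.03,0,0,0],[0.04,0,0,-0.03,0,0,0],[0.04,0,0,-0.03,0,0,0],[0.04,0,0,-0.03,0,0,0],[0.04,0,0,-0.03,0,0,0],[0.04,0,0,-0.03,0,0,0],[0.04,0,0,-0.03,0,0,0],[0.04,0,0,-0.03,0,0,0],[0.04,0,0,-0.03,0,0,0],[0.04,0,0,-0.03,0,0,0],[0.04,0,0,0,0,0,0],[0.04,0,0,0,0,0,0]]'
python3 -c "
from h import *
c=camera('side');crop(c,190,130,340,250,5,'s10.png')
c=camera('top');crop(c,165,125,295,245,5,'t10.png')"
```

```text
clock: 15.02
eef_pos: [0.6141, -0.1633, 0.3483]
orientation: [-0.368, 2.017, -2.023]
contact_force: [0.4, 0.4, -0.4]
gripper_width: 0.0398
clock: 16.02
eef_pos: [0.5056, 0.1195, 0.3437]
orientation: [-0.377, 2.02, -2.02]
contact_force: [0.2, -0.3, -0.6]
gripper_width: 0.0401
```

View pics/s10.png

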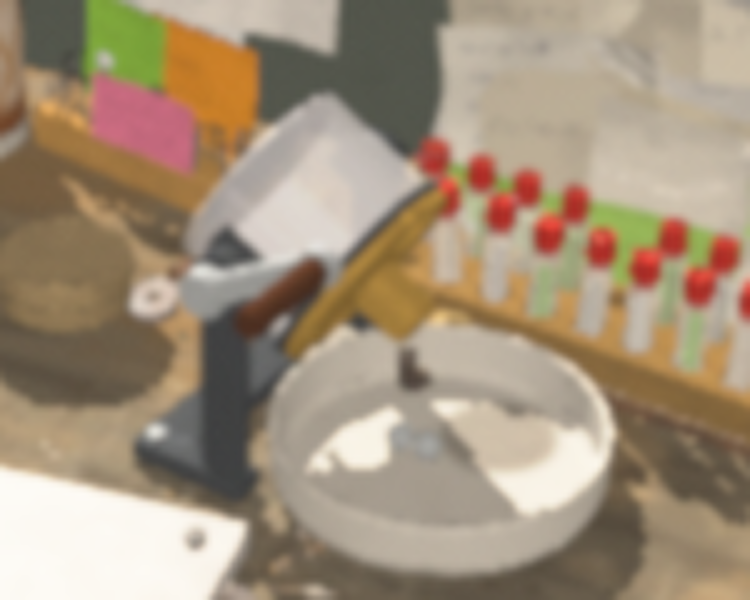

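View pics/t10.png

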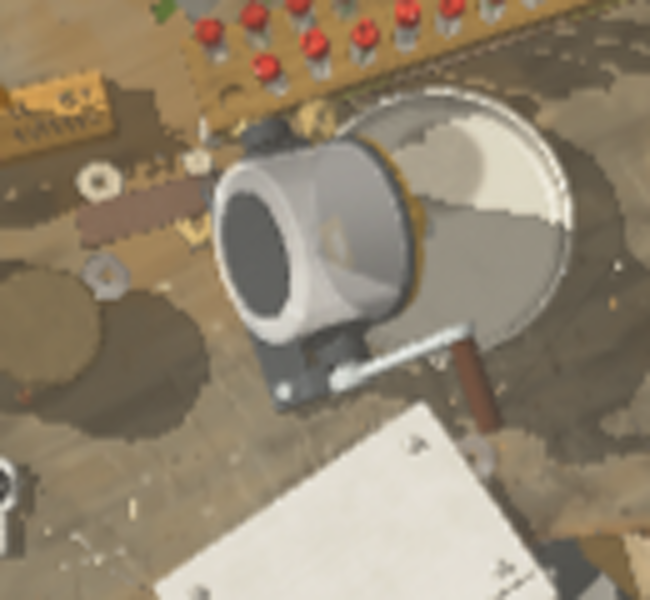

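```bash
python3 -c "
from h import *
c=camera('side');crop(c,255,205,295,230,16,'b.png')
a=onz(c,271.3,217.8,.011);b=onz(c,276.5,218,.011);print(a,b,np.linalg.norm(a-b))"
```

```text
[ 0.69827962 -0.13055121  0.011     ] [ 0.7065633 -0.1370755  0.011    ] 0.010544469847947385
```

View pics/b.png

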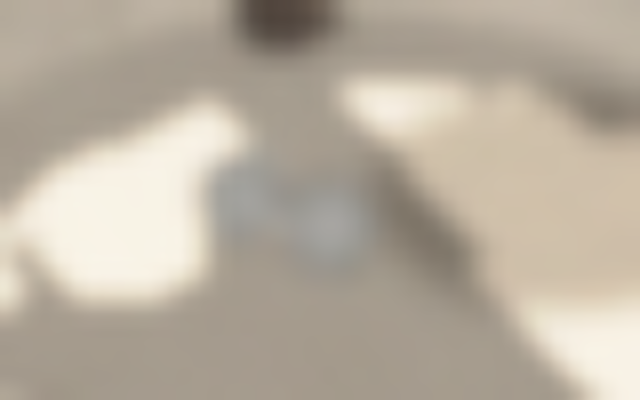

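The two balls sit side by side in the dish, at (240,200) and (330,225) in the crop, and they are not moving. Handing in.

```bash
python3 -c "
from workcell import *
print(hand_in())"
```

```text
the job is handed in; nothing more can be done
None
```

The job is done and handed in: both balls are in the white dish, and the cap was set on the 20 mm hole before tipping. I turned the cap about +35° by its knob, then swung the crank through about 120° to the far stop, let go and moved the arm clear.

- **Cap:** after turning and before tipping, the 20 mm hole measured at a bearing of -69.0° and the pointer at -69.1°. The side view alone had earlier put the pointer at about -66.5°. Once the drum was tipped, the cap face could no longer be seen, so I did not check the hole again. Nothing touched the cap after it was set.
- **Balls:** in the last side pictures both balls lie still, side by side on the dish floor. They measured about 10.5 mm apart, against 12 mm expected for touching balls; the pixel readings are coarse. The drum looks empty.
- **Limits:** the job took about 16 s of the 58 s allowed. The force readings at the end of each move stayed below 20 N.

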